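# Send the salvaged heat sink down the rocker chute

## Task

Pick up the tall finned heat sink and set it gently, upright, on the open downhill half of the rocker tray, in the middle of that half. Let go so that its own weight tips the tray and it slides off into the grey bin, and wait until the empty tray has swung back level; do not press on the tray with the gripper.

Things in the scene. Friction and masses are not known exactly. Their poses are not given: they have to be found in the camera images.
- heat_sink_mid (a point): Centre (half-way up) of the loose tall heat sink: bare aluminium, fins along its x, 60 mm long (x), 36 mm wide (y: grip across this), 50 mm tall (z, up), 0.13 to 0.20 kg, standing on the bench. Near it, in changing order and not to be used: a low heat sink of the same outline but 16 mm tall, a flat black laptop fan, a white-flanged solder spool.
- drop_spot (a point): Where to set it: point on the rocker tray's upper face, in the middle of its downhill half, 60 mm from the axle, 138 mm above the bench when level. x: downhill, to the tray's open end 50 mm on, above the bin; y: across, along the axle; z: up. Slick aluminium tray 200 mm long, 132 mm wide inside, side lips 9 mm high; cheeks 80 mm either side of the axle's middle, 140 mm above the bench.
- tray (a joint): Angle of the rocker tray, rad: 0 level (rest stop, held by a small counterweight at its uphill end), 0.6 fully tipped, downhill end lowest. A heat sink let go around the drop spot tips it within about a second and slides off; the empty tray swings back to 0 in one to two seconds more.
- bin_floor (a point): Centre of the floor of the grey open bin at the foot of the chute, 5 mm above the bench, fixed to the chute's base. x downhill (same heading as the tray), z up. Inside 200 mm (x) by 156 mm (y); side walls 64 mm high, end wall 99 mm.
There are look-alikes about, which are no part of the job. What is shaped like the part that bears heat_sink_mid but red is not meant.

How it is judged:
By the outcome, as a careful person would: the job done as asked, in the order asked, and still so for the second after the job is handed in, with the robot touching nothing.
It also fails if it takes over 45 s, if anything falls off the work surface, if the arm or the gripper's body presses on something with over 40 N, if the wrist force passes 120 N, or if a joint passes its speed limit or range.

## Robot

A 6-joint arm with a two-finger parallel gripper is mounted at the origin on the work surface. World frame = base frame: x ahead of the robot, y to its left, z up, the work surface at z = 0. Lengths are in m, angles in rad, forces in N, time in s.
With the tool pointing down it reaches from about 0.35 to 0.85 m from the base axis. Payload 8.1 kg.
Tool frame: the origin (TCP) lies on the centre line of the jaws, within the pads' length; the fingertips stand 25 mm ahead of it and the grasp point (between the pads) lies 6 mm ahead of it; z points along the fingers, y is the line along which they close (so a half turn about z gives the same grasp; the last joint's range is limited). The gripper opens to 93 mm and grips with 3 to 60 N. Pads are 15 mm wide; open, the fingers measure 128 mm over their backs; the gripper's body (75 mm by 188 mm) begins 65 mm behind the grasp point.
Start: joints at [-1.363, 0.13, 1.488, -0, 1.523, -0.085], TCP at [0.173, -0.574, 0.244] pointing down, gripper open.
Joint ranges: [-2.96, 2.96], [-0.89, 2.26], [0.02, 2.5], [-1.34, 4.48], [0, 2.73], [-2.66, 2.66]. Speed limits (rad/s): [2.39, 2.39, 2.79, 3.14, 3.14, 3.14].

## Interface

Orientations are given as a unit quaternion [w, x, y, z].
In Python, from bench import ctrl, vision gives the robot as it stands. The module is installed in compiled form; this text tells all that it offers.
- The arm moves only by the tool step_arm, never from a script. Its argument "motion" is a list of rows, each an object with "delta_pos": the shift along the tool's x, y, z in cm, a list of three; "twist": the turn, a rotation vector about the tool's x, y, z in degrees, a list of three; "gripper": the gripper's target within -1 to 1 (shut at 1, half-way at 0, fully open at -1). In form: [{"delta_pos": [tx, ty, tz], "twist": [wx, wy, wz], "gripper": gripper}, ...]. A call has 1 to 12 rows; each row is the pose to reach, as a shift and turn from the pose commanded when the call began, along the tool's axes at that moment; what a row does not reach only later rows make up. A row lasts 1/8 s, in which the tool goes at most 62.5 mm and 10.7 degrees, less where a joint would pass 70% of its speed; a pose out of reach is approached as far as the arm can. A call with a gripper value outside its range is refused whole. The fingers move at their own pace and stop on an object; the grip force is fixed at half the most. Time passes only in rows, so rows that repeat a pose let the fingers close. It gives the time, the measured TCP pose, the force, the opening and the grip force at its end, in the units of the state.
- ctrl.state(): the state, without advancing time (a new reading comes with each control period).
- vision.grab_frame(name): name is "scene" or "top"; returns (picture, depth): 480x640x3 uint8, blue, green, red; 480x640 float32, m along the optical axis (not along the pixel's ray), 0 where there is no reading.
- vision.camera_info(name): a dict with "fx", "fy", "cx", "cy" (pixels), "k1" (the pictures are not rectified: a ray, as slopes to the right and down, at radius r is drawn at 1 + k1 r^2 times it, then the intrinsics apply), "rvec" (rotation vector, rad) and "tvec" (3), from world to camera coordinates, as OpenCV has them. Camera axes: x right, y down, z forward; pixel columns grow to the right and rows downward; lengths in m; the calibration is good to about 2 mm. A picture is of the moment at which its call begins. camera_info takes no time and is no camera call.
- ctrl.finish_job(): hands the job in; it is judged then, once.
The state is a dict: "t": time; "q": joint angles; "joint_vel": joint speeds; "effort": joint torques, N m; "position": TCP position; "tcp_rot": TCP orientation; "force": force on the tool from outside, world axes, zero at the start; "torque": the same for the moment, N m; "gripper_width": finger opening in m; "grasp_force": force on a finger pad.
Only numpy, scipy, OpenCV 4.12 (cv2) and the standard library are available. Lean on these libraries where they do the work, as an engineer would, in place of code of your own. Each camera call takes 0.05 s, during which the arm holds its last target. There are 200 camera calls.

## Working session

There is one attempt and no reset: what is moved stays moved. The work goes in short steps, Python scripts to look and compute and a tool call to move; the robot and the scene stay as the last step left them, time stands still between calls to the robot, and variables do not carry over. Pictures are saved under pics/ and viewed, at most 10 in all, crops included, and the job is handed in when it is done.

Besides the shell and the picture viewer there is one more tool, called after ">>>" as name(argument=value, ...) on one line, values as JSON. step_arm: Moves the arm, as the interface text tells. Its arguments: {"type":"object","properties":{"motion":{"type":"array","items":{"type":"object","properties":{"delta_pos":{"type":"array","items":{"type":"number"}},"twist":{"type":"array","items":{"type":"number"}},"gripper":{"type":"number"}}}}},"required":["motion"]}

```bash
mkdir -p pics; cat > h.py <<'E'
import numpy as np, cv2
from bench import ctrl, vision
def cam(n):
    i=vision.camera_info(n); K=np.array([[i["fx"],0,i["cx"]],[0,i["fy"],i["cy"]],[0,0,1.]])
    R=cv2.Rodrigues(np.array(i["rvec"],float))[0]; return K,np.array([i["k1"],0,0,0,0.]),R,np.array(i["tvec"],float).ravel()
def rays(n,px):
    K,d,R,t=cam(n); u=cv2.undistortPoints(np.array(px,float).reshape(-1,1,2),K,d).reshape(-1,2)
    return -R.T@t, np.c_[u,np.ones(len(u))]@R
def onplane(n,px,z):
    o,r=rays(n,px); return o+r*((z-o[2])/r[:,2])[:,None]
def cloud(n,D):
    v,u=np.mgrid[0:480,0:640]; o,r=rays(n,np.c_[u.ravel(),v.ravel()])
    return (o+r*D.reshape(-1,1)).reshape(480,640,3)
E
python3 - <<'E'
from h import *
for n in("scene","top"):
    p,d=vision.grab_frame(n); cv2.imwrite(f"pics/{n}0.png",p); np.save(f"pics/{n}0.npy",d)
    K,_,R,t=cam(n); print(n,K[0,0],(-R.T@t).round(3),(R.T@[0,0,1]).round(2),(d>0).mean())
s=ctrl.state(); print(s["t"],s["position"],s["tcp_rot"],s["gripper_width"])
E
```

```text
scene 538.6012473260668 [ 0.817 -0.581  0.785] [-0.36  0.62 -0.7 ] 0.9961686197916667
top 517.1225215740568 [0.377 0.014 1.249] [ 0.09 -0.   -1.  ] 0.9962174479166667
0.1 [ 0.173109  -0.5739952  0.2426917] [-8.27589066e-04  9.89300419e-01  1.45890350e-01 -3.93934107e-05] 0.093062917108483
```

View pics/scene0.png

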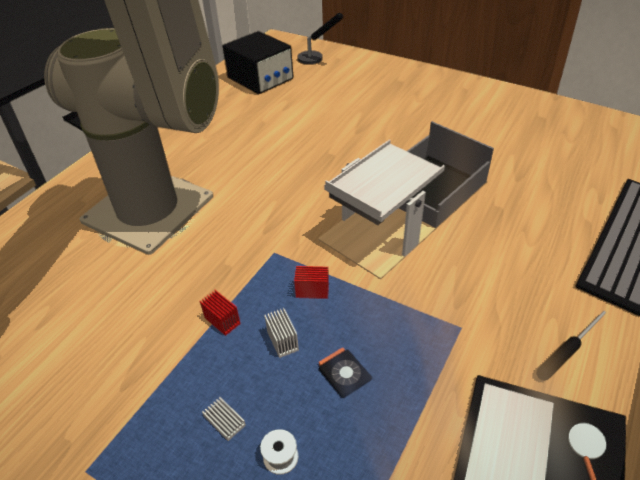

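View pics/top0.png

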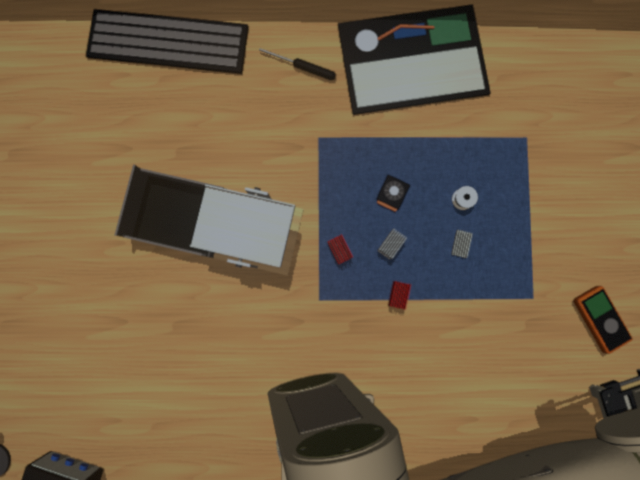

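The scene view shows the bare tall heat sink at about (282,333); in the top view it is at (392,244). The low one is at (462,244) and the red look-alikes at (340,250) and (399,295). The tray is at (243,225) in the top view, with its downhill end and the bin to the left.

```bash
python3 - <<'E'
from h import *
def rect(P): 
    r=cv2.minAreaRect((P[:,:2]*1000).astype(np.float32)); return np.round(r[0],1),np.round(r[1],1),round(r[2],1)
def box(n,u0,u1,v0,v1,z0,z1):
    C=cloud(n,np.load(f"pics/{n}0.npy"))[v0:v1,u0:u1].reshape(-1,3); return C[(C[:,2]>z0)&(C[:,2]<z1)]
for n,b in(("top",(372,412,222,267)),("scene",(255,310,300,365))):
    P=box(n,*b,.015,.07); print(n,len(P),np.percentile(P[:,2],[5,50,90,98]).round(4),rect(P),"mid/high",rect(P[P[:,2]>.040]))
for n,b in(("top",(110,305,160,275)),("scene",(315,450,135,225))):
    P=box(n,*b,.132,.144); print(n,"tray",len(P),np.median(P[:,2]),rect(P),P[:,:2].mean(0))
P=box("top",110,305,160,275,.05,.115); print("bin",rect(P))
p=cv2.imread("pics/top0.png"); q=cv2.imread("pics/scene0.png")
a=cv2.resize(p[215:275,365:425],(480,480),interpolation=2); b=cv2.resize(q[300:365,250:315],(480,480)[:2] and (300,300),interpolation=2)
c=np.zeros((480,780,3),np.uint8);c[:,:480]=a;c[:300,480:]=b;cv2.imwrite("pics/c1.png",c)
E
```

```text
top 418 [0.0224 0.039  0.0508 0.0537] (array([ 462.2, -152.8]), array([36. , 60.4]), 54.0) mid/high (array([ 462.3, -153. ]), array([35.9, 59.6]), 54.1)
scene 882 [0.0203 0.0413 0.0503 0.0517] (array([ 461.8, -155.9]), array([37. , 62.2]), 54.4) mid/high (array([ 461.8, -155.9]), array([37. , 62.1]), 54.5)
top tray 5709 0.13773536067153702 (array([495.4, 184. ]), array([201.9, 177.5]), 76.7) [0.49572446 0.18483753]
scene tray 4425 0.13790658068679273 (array([493.9, 180.7]), array([203.6, 180.4]), 76.3) [0.49523486 0.18035779]
bin (array([524.4, 306.1]), array([323. , 167.4]), 76.7)
```

View pics/c1.png

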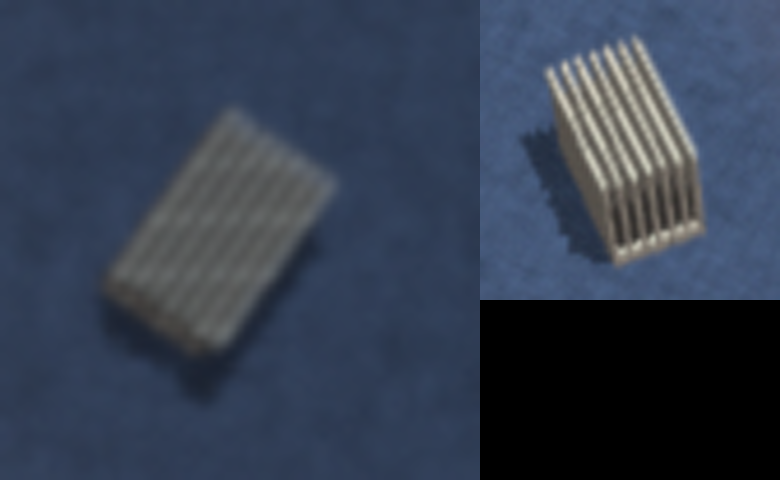

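```bash
cat >> h.py <<'E'
from scipy.spatial.transform import Rotation as Ro
def go(pos,yaw):   # tool down, tool y heading yaw (deg)
    s=ctrl.state(); R=Ro.from_quat(s["tcp_rot"],scalar_first=True).as_matrix(); a=np.radians(yaw)
    y=np.array([np.cos(a),np.sin(a),0]); z=np.array([0,0,-1.]); T=np.c_[np.cross(y,z),y,z]
    print("t",round(s["t"],2),"pos",s["position"].round(4),"w",round(s["gripper_width"],4),"q6",round(s["q"][5],2),"F",np.round(s["force"],1))
    print("cm",(R.T@(np.array(pos)-s["position"])*100).round(2),"deg",np.degrees(Ro.from_matrix(R.T@T).as_rotvec()).round(2))
E
python3 -c "
from h import *
go([.462,-.1545,.2],54.2)"
```

```text
t 0.1 pos [ 0.1731 -0.574   0.2427] w 0.0931 q6 -0.09 F [ 0.8 -0.6 -0.3]
cm [ 39.77 -31.82   4.33] deg [-4.0000e-02 -1.1000e-01 -1.2742e+02]
```

>>> step_arm(motion=[{"delta_pos": [39.8,-31.8,4.3],"twist": [0,0,-127.4],"gripper": -1},{"delta_pos": [39.8,-31.8,4.3],"twist": [0,0,-127.4],"gripper": -1},{"delta_pos": [39.8,-31.8,4.3],"twist": [0,0,-127.4],"gripper": -1},{"delta_pos": [39.8,-31.8,4.3],"twist": [0,0,-127.4],"gripper": -1},{"delta_pos": [39.8,-31.8,4.3],"twist": [0,0,-127.4],"gripper": -1},{"delta_pos": [39.8,-31.8,4.3],"twist": [0,0,-127.4],"gripper": -1},{"delta_pos": [39.8,-31.8,4.3],"twist": [0,0,-127.4],"gripper": -1},{"delta_pos": [39.8,-31.8,4.3],"twist": [0,0,-127.4],"gripper": -1},{"delta_pos": [39.8,-31.8,4.3],"twist": [0,0,-127.4],"gripper": -1},{"delta_pos": [39.8,-31.8,4.3],"twist": [0,0,-127.4],"gripper": -1},{"delta_pos": [39.8,-31.8,4.3],"twist": [0,0,-127.4],"gripper": -1},{"delta_pos": [39.8,-31.8,4.3],"twist": [0,0,-127.4],"gripper": -1}])

```text
t: 1.6
position: [0.4622, -0.1548, 0.2001]
tcp_rot: [-0.0, 0.305, 0.952, 0.0]
force: [-0.3, 0.4, 0.3]
gripper_width: 0.093
grasp_force: 0.0
```

```bash
python3 -c "
from h import *
go([.462,-.1545,.1],54.2)
p,d=vision.grab_frame('scene'); cv2.imwrite('pics/s1.png',p)"
```

```text
t 1.6 pos [ 0.4622 -0.1548  0.2001] w 0.093 q6 -1.38 F [-0.3  0.4  0.3]
cm [3.000e-02 1.000e-02 1.001e+01] deg [-0.01 -0.05  0.33]
```

View pics/s1.png

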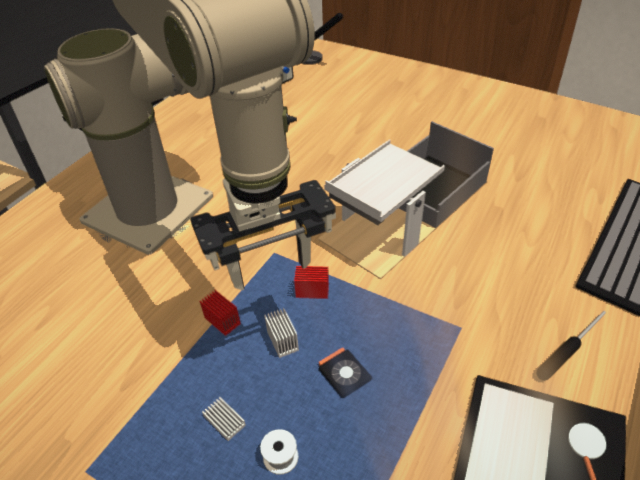

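The open fingers, at about (237,285) and (305,265), straddle the heat sink at (282,333). The reds are clear of their path.

>>> step_arm(motion=[{"delta_pos": [0,0,4],"twist": [0,0,0.3],"gripper": -1},{"delta_pos": [0,0,8],"twist": [0,0,0.3],"gripper": -1},{"delta_pos": [0,0,12],"twist": [0,0,0.3],"gripper": -1},{"delta_pos": [0,0,14.5],"twist": [0,0,0.3],"gripper": -1},{"delta_pos": [0,0,16.2],"twist": [0,0,0.3],"gripper": -1},{"delta_pos": [0,0,16.2],"twist": [0,0,0.3],"gripper": -1},{"delta_pos": [0,0,16.2],"twist": [0,0,0.3],"gripper": 1},{"delta_pos": [0,0,16.2],"twist": [0,0,0.3],"gripper": 1},{"delta_pos": [0,0,16.2],"twist": [0,0,0.3],"gripper": 1},{"delta_pos": [0,0,16.2],"twist": [0,0,0.3],"gripper": 1},{"delta_pos": [0,0,16.2],"twist": [0,0,0.3],"gripper": 1},{"delta_pos": [0,0,16.2],"twist": [0,0,0.3],"gripper": 1}])

```text
t: 3.15
position: [0.4625, -0.1551, 0.0386]
tcp_rot: [-0.0, 0.31, 0.951, 0.0]
force: [1.7, 0.1, 0.2]
gripper_width: 0.0378
grasp_force: 0.4
```

>>> step_arm(motion=[{"delta_pos": [0,0,0],"twist": [0,0,0],"gripper": 1},{"delta_pos": [0,0,0],"twist": [0,0,0],"gripper": 1},{"delta_pos": [0,0,0],"twist": [0,0,0],"gripper": 1},{"delta_pos": [0,0,0],"twist": [0,0,0],"gripper": 1}])

```text
t: 3.65
position: [0.4625, -0.155, 0.0386]
tcp_rot: [-0.0, 0.31, 0.951, 0.0]
force: [0.2, 0.7, 0.6]
gripper_width: 0.0356
grasp_force: 30.0
```

Firmly gripped; lift to z = 0.26, well above the tray.

>>> step_arm(motion=[{"delta_pos": [0,0,-2],"twist": [0,0,0],"gripper": 1},{"delta_pos": [0,0,-6],"twist": [0,0,0],"gripper": 1},{"delta_pos": [0,0,-11],"twist": [0,0,0],"gripper": 1},{"delta_pos": [0,0,-16],"twist": [0,0,0],"gripper": 1},{"delta_pos": [0,0,-20],"twist": [0,0,0],"gripper": 1},{"delta_pos": [0,0,-22],"twist": [0,0,0],"gripper": 1},{"delta_pos": [0,0,-22],"twist": [0,0,0],"gripper": 1}])

```text
t: 4.53
position: [0.463, -0.1554, 0.2593]
tcp_rot: [0.001, 0.31, 0.951, -0.0]
force: [-0.3, 0.0, -1.1]
gripper_width: 0.0358
grasp_force: 30.0
```

```bash
python3 -c "
from h import *
go([.5064,.231,.2586],-13.5)
print(ctrl.state()['grasp_force'])"
```

```text
t 4.53 pos [ 0.463  -0.1554  0.2593] w 0.0358 q6 -1.37 F [-0.3  0.  -1.1]
cm [19.28 33.77  0.04] deg [ 0.08  0.09 67.37]
29.99968707561493
```

>>> step_arm(motion=[{"delta_pos": [1.9,3.4,0],"twist": [0,0,6.7],"gripper": 1},{"delta_pos": [3.9,6.8,0],"twist": [0,0,13.5],"gripper": 1},{"delta_pos": [5.8,10.1,0],"twist": [0,0,20],"gripper": 1},{"delta_pos": [7.7,13.5,0],"twist": [0,0,27],"gripper": 1},{"delta_pos": [9.6,16.9,0],"twist": [0,0,34],"gripper": 1},{"delta_pos": [11.6,20.3,0],"twist": [0,0,40],"gripper": 1},{"delta_pos": [13.5,23.6,0],"twist": [0,0,47],"gripper": 1},{"delta_pos": [15.4,27,0],"twist": [0,0,54],"gripper": 1},{"delta_pos": [17.4,30.4,0],"twist": [0,0,61],"gripper": 1},{"delta_pos": [19.3,33.8,0],"twist": [0,0,67.4],"gripper": 1},{"delta_pos": [19.3,33.8,0],"twist": [0,0,67.4],"gripper": 1},{"delta_pos": [19.3,33.8,0],"twist": [0,0,67.4],"gripper": 1}])

```text
t: 6.02
position: [0.5049, 0.2311, 0.2563]
tcp_rot: [-0.0, 0.785, 0.62, -0.002]
force: [-0.1, -1.3, -1.6]
gripper_width: 0.0361
grasp_force: 30.0
```

```bash
python3 - <<'E'
from h import *
go([.5064,.231,.1776],-13.5)
p,d=vision.grab_frame('scene'); C=cloud('scene',d)
# sink bottom / tray downhill edge check
c=cv2.resize(p[60:260,260:520],(780,600),interpolation=2); cv2.imwrite('pics/s2.png',c)
E
```

```text
t 6.03 pos [0.5049 0.2311 0.2563] w 0.0361 q6 0.57 F [-0.1 -1.3 -1.6]
cm [0.05 0.17 7.87] deg [-0.17  0.14  0.07]
```

View pics/s2.png

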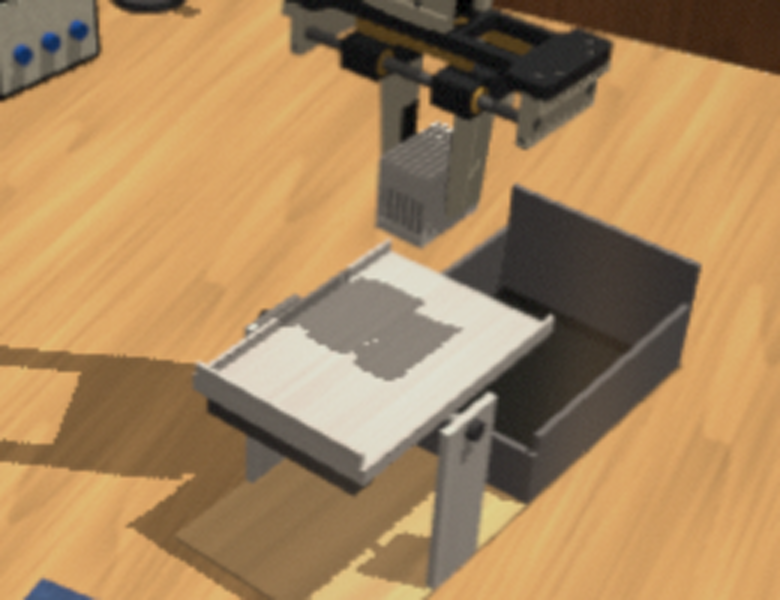

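The held heat sink hangs upright at crop (430,185) above the level tray, with its fins pointing downhill. I'll lower it close, then correct.

>>> step_arm(motion=[{"delta_pos": [0,0.2,2],"twist": [0,0,0],"gripper": 1},{"delta_pos": [0,0.2,4],"twist": [0,0,0],"gripper": 1},{"delta_pos": [0,0.2,5.5],"twist": [0,0,0],"gripper": 1},{"delta_pos": [0,0.2,6.5],"twist": [0,0,0],"gripper": 1},{"delta_pos": [0,0.2,6.5],"twist": [0,0,0],"gripper": 1},{"delta_pos": [0,0.2,6.5],"twist": [0,0,0],"gripper": 1},{"delta_pos": [0,0.2,6.5],"twist": [0,0,0],"gripper": 1}])

```text
t: 6.95
position: [0.5083, 0.2315, 0.1946]
tcp_rot: [0.0, 0.785, 0.619, 0.001]
force: [-0.7, -0.4, -1.4]
gripper_width: 0.0353
grasp_force: 30.0
```

```bash
python3 - <<'E'
from h import *
go([.5064,.231,.1776],-13.5)
p,d=vision.grab_frame('scene'); C=cloud('scene',d)
c=cv2.resize(p[90:230,310:490],(771,600),interpolation=2); cv2.imwrite('pics/s3.png',c)
E
```

```text
t 6.95 pos [0.5083 0.2315 0.1946] w 0.0353 q6 0.57 F [-0.7 -0.4 -1.4]
cm [-0.09 -0.18  1.7 ] deg [ 0.08 -0.05 -0.02]
```

View pics/s3.png

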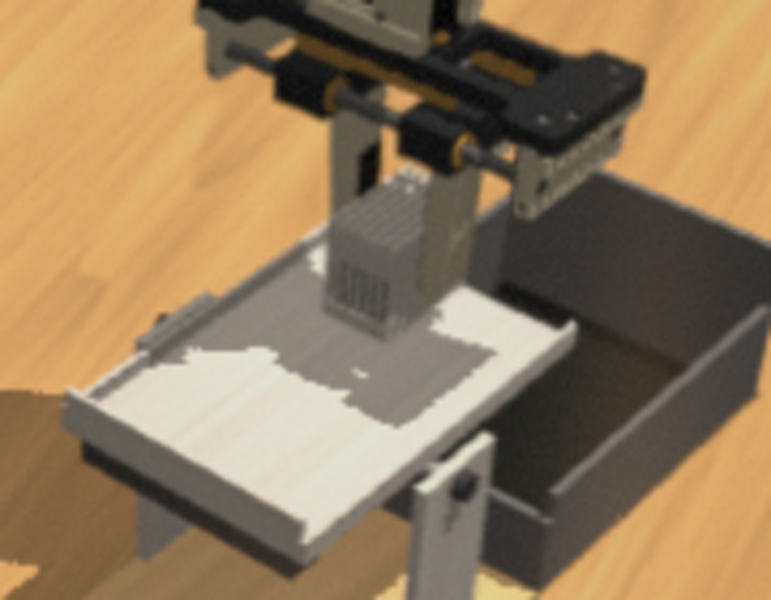

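The sink hangs about 18 mm above the tray, centred across its downhill half. Lowering slowly.

>>> step_arm(motion=[{"delta_pos": [0,-0.1,0.5],"twist": [0,0,0],"gripper": 1},{"delta_pos": [0,-0.1,0.9],"twist": [0,0,0],"gripper": 1},{"delta_pos": [0,-0.1,1.2],"twist": [0,0,0],"gripper": 1},{"delta_pos": [0,-0.1,1.4],"twist": [0,0,0],"gripper": 1},{"delta_pos": [0,-0.1,1.5],"twist": [0,0,0],"gripper": 1},{"delta_pos": [0,-0.1,1.5],"twist": [0,0,0],"gripper": 1},{"delta_pos": [0,-0.1,1.5],"twist": [0,0,0],"gripper": 1},{"delta_pos": [0,-0.1,1.5],"twist": [0,0,0],"gripper": 1}])

```text
t: 8.0
position: [0.5069, 0.2315, 0.1788]
tcp_rot: [0.0, 0.785, 0.619, 0.0]
force: [0.4, -0.1, -2.2]
gripper_width: 0.0362
grasp_force: 30.0
```

```bash
python3 - <<'E'
from h import *
go([.5064,.231,.1776],-13.5)
for i in range(4):
    p,d=vision.grab_frame('scene'); s=ctrl.state(); print(s["position"].round(4),np.round(s["force"],2))
c=cv2.resize(p[110:200,360:460],(666,600),interpolation=2); cv2.imwrite('pics/s4.png',c)
E
```

```text
t 8.0 pos [0.5069 0.2315 0.1788] w 0.0362 q6 0.57 F [ 0.4 -0.1 -2.2]
cm [-0.06 -0.04  0.12] deg [ 0.01 -0.01 -0.02]
[0.5069 0.2314 0.1788] [-0.21 -0.43 -2.25]
[0.5069 0.2315 0.1788] [-0.08  0.03 -0.23]
[0.5069 0.2314 0.1787] [ 0.83 -0.14 -1.83]
[0.5068 0.2314 0.1787] [ 0.04 -0.62 -1.69]
```

View pics/s4.png

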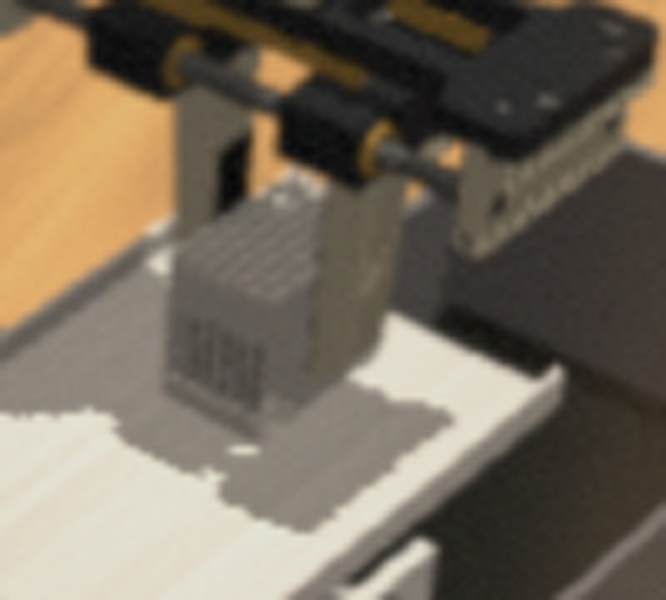

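The base is about 2 mm above the tray and the tray is level. I'll go down the last 1.5 mm, part the fingers, then lift straight up.

>>> step_arm(motion=[{"delta_pos": [0,0,0.1],"twist": [0,0,0],"gripper": 1},{"delta_pos": [0,0,0.15],"twist": [0,0,0],"gripper": 1},{"delta_pos": [0,0,0.15],"twist": [0,0,0],"gripper": 1},{"delta_pos": [0,0,0.15],"twist": [0,0,0],"gripper": -0.4},{"delta_pos": [0,0,0.15],"twist": [0,0,0],"gripper": -0.4},{"delta_pos": [0,0,0.15],"twist": [0,0,0],"gripper": -0.4},{"delta_pos": [0,0,-1],"twist": [0,0,0],"gripper": -0.4},{"delta_pos": [0,0,-4],"twist": [0,0,0],"gripper": -0.4},{"delta_pos": [0,0,-8],"twist": [0,0,0],"gripper": -0.4},{"delta_pos": [0,0,-12],"twist": [0,0,0],"gripper": -0.4},{"delta_pos": [0,0,-15],"twist": [0,0,0],"gripper": -0.4},{"delta_pos": [0,0,-15],"twist": [0,0,0],"gripper": -0.4}])

```text
t: 9.7
position: [0.5081, 0.2319, 0.3329]
tcp_rot: [0.001, 0.785, 0.619, 0.003]
force: [0.0, 0.3, 0.2]
gripper_width: 0.0653
grasp_force: 0.0
```

>>> step_arm(motion=[{"delta_pos": [0,0,0],"gripper": -0.4,"twist": [0,0,0]},{"delta_pos": [0,0,0],"gripper": -0.4,"twist": [0,0,0]},{"delta_pos": [0,0,0],"gripper": -0.4,"twist": [0,0,0]},{"delta_pos": [0,0,0],"gripper": -0.4,"twist": [0,0,0]},{"delta_pos": [0,0,0],"gripper": -0.4,"twist": [0,0,0]},{"delta_pos": [0,0,0],"gripper": -0.4,"twist": [0,0,0]},{"delta_pos": [0,0,0],"gripper": -0.4,"twist": [0,0,0]},{"delta_pos": [0,0,0],"gripper": -0.4,"twist": [0,0,0]},{"delta_pos": [0,0,0],"gripper": -0.4,"twist": [0,0,0]},{"delta_pos": [0,0,0],"gripper": -0.4,"twist": [0,0,0]},{"delta_pos": [0,0,0],"gripper": -0.4,"twist": [0,0,0]},{"delta_pos": [0,0,0],"gripper": -0.4,"twist": [0,0,0]}])

```text
t: 11.2
position: [0.5068, 0.2315, 0.3287]
tcp_rot: [0.0, 0.785, 0.619, 0.0]
force: [0.7, -0.2, -0.3]
gripper_width: 0.0651
grasp_force: 0.0
```

>>> step_arm(motion=[{"delta_pos": [0,0,0],"gripper": -0.4,"twist": [0,0,0]},{"delta_pos": [0,0,0],"gripper": -0.4,"twist": [0,0,0]},{"delta_pos": [0,0,0],"gripper": -0.4,"twist": [0,0,0]},{"delta_pos": [0,0,0],"gripper": -0.4,"twist": [0,0,0]},{"delta_pos": [0,0,0],"gripper": -0.4,"twist": [0,0,0]},{"delta_pos": [0,0,0],"gripper": -0.4,"twist": [0,0,0]},{"delta_pos": [0,0,0],"gripper": -0.4,"twist": [0,0,0]},{"delta_pos": [0,0,0],"gripper": -0.4,"twist": [0,0,0]},{"delta_pos": [0,0,0],"gripper": -0.4,"twist": [0,0,0]},{"delta_pos": [0,0,0],"gripper": -0.4,"twist": [0,0,0]},{"delta_pos": [0,0,0],"gripper": -0.4,"twist": [0,0,0]},{"delta_pos": [0,0,0],"gripper": -0.4,"twist": [0,0,0]}])

```text
t: 12.7
position: [0.5068, 0.2314, 0.3286]
tcp_rot: [-0.0, 0.785, 0.619, -0.0]
force: [0.8, -0.2, 0.3]
gripper_width: 0.0649
grasp_force: 0.0
```

```bash
python3 - <<'E'
from h import *
p,d=vision.grab_frame('scene'); C=cloud('scene',d)[135:225,315:450].reshape(-1,3)
P=C[(abs(C[:,2]-.138)<.02)&(np.hypot(C[:,0]-.495,C[:,1]-.182)<.05)]; print(ctrl.state()["t"],np.linalg.lstsq(np.c_[P[:,:2],np.ones(len(P))],P[:,2],rcond=None)[0])
cv2.imwrite('pics/s5.png',cv2.resize(p[40:260,260:553],(799,600),interpolation=2))
E
```

```text
12.75 [0.00083939 0.00054838 0.13720876]
```

View pics/s5.png

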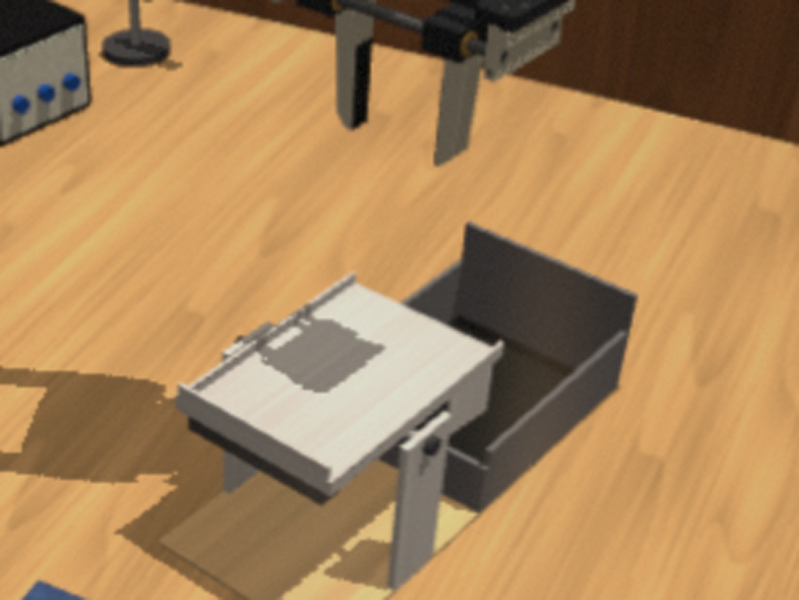

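The tray at (340,375) is empty and level. A pale grey block at (472,395), below its downhill edge and inside the bin, looks like the heat sink. I'll measure it.

```bash
python3 - <<'E'
from h import *
p,d=vision.grab_frame('scene'); C=cloud('scene',d)
q=cv2.imread('pics/scene0.png'); D0=np.load('pics/scene0.npy')
m=(abs(d-D0)>.012); m[:, :415]=0; m[:,460:]=0; m[:160]=0; m[215:]=0
P=C[m]; dd=np.array([.233,.972]); nn=np.array([-.972,.233]); ax=np.array([.4947,.1824])-10e-3*dd
r=P[:,:2]-ax; print(len(P)); a=np.c_[r@dd,r@nn,P[:,2]]
print(np.percentile(a,[2,25,50,75,98],axis=0).round(3))
t,dt=vision.grab_frame('top'); cv2.imwrite('pics/t6.png',np.hstack([cv2.resize(t[150:280,100:310],(485,300),interpolation=2),cv2.resize(p[150:220,400:470],(300,300),interpolation=2)]))
E
```

```text
205
[[-0.604 -0.458  0.014]
 [ 0.147 -0.013  0.023]
 [ 0.162 -0.012  0.033]
 [ 0.177 -0.01   0.042]
 [ 0.191  0.004  0.733]]
```

View pics/t6.png

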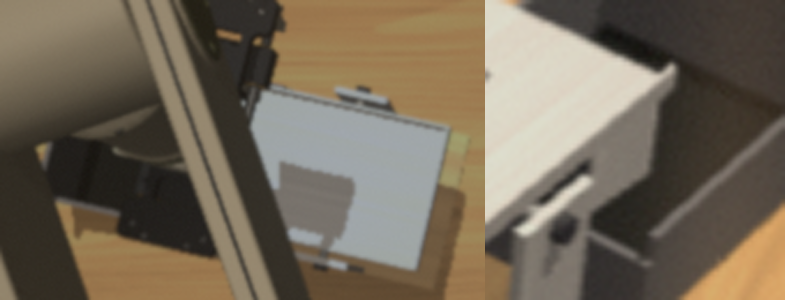

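The depth change puts the heat sink on the bin floor, 0.14–0.19 m downhill of the axle and below 0.05 m. The tray is level and empty, and the gripper is clear.

```bash
python3 -c "
from bench import ctrl
print(ctrl.finish_job())"
```

```text
the job is handed in; nothing more can be done
None
```

The heat sink was set on the downhill half of the tray and slid off into the grey bin; the empty tray swung back level, and I handed the job in at about 13 s (no verdict was returned).

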